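# Sort gauge blocks by height into the lanes of a sloping rack and shut the keeper

### The arm

A 6-joint arm with a two-finger parallel gripper is mounted at the origin on a cart in front of the work surface, level with it; the furniture and walls round the work are solid. World frame = base frame: x ahead of the robot, y to its left, z up, the work surface at z = 0. Lengths are in m, angles in rad, forces in N, time in s.
With the tool pointing down it reaches from about 0.35 to 0.975 m from the base axis. Payload 7.1 kg.
Tool frame: the origin (TCP) lies on the mounting face of the last link; the fingertips stand 182 mm ahead of it and the grasp point (between the pads) lies 163 mm ahead of it; z points along the fingers, y is the line along which they close (so a half turn about z gives the same grasp; the last joint's range is limited). The gripper opens to 88 mm and grips with 3 to 60 N. Pads are 20 mm wide; open, the fingers measure 115 mm over their backs; the gripper's body (75 mm by 178 mm) begins 61 mm behind the grasp point.
Start: joints at [-1.181, 0.423, 1.63, -0, 1.089, -0.019], TCP at [0.248, -0.573, 0.405] pointing down, gripper open.
Joint ranges: [-3, 3], [-0.9, 2.11], [0.09, 2.58], [-1.31, 4.45], [0.11, 2.69], [-2.54, 2.54]. Speed limits (rad/s): [2.39, 2.39, 3.01, 3.14, 3.14, 3.14].

### API

Orientations are given as a unit quaternion [x, y, z, w].
In Python, from station import ctrl gives the robot as it stands.
- The arm moves only by the shell command python3 -m pendant 'ROWS' [OPENING]. ROWS is a JSON object of lists of equal length, an entry for each row: "offset": the shift along the tool's x, y, z in units of 600 mm (1.0 is 600 mm), a list of three; "rot": the turn, a rotation vector about the tool's x, y, z in units of 30 degrees (1.0 is 30 degrees), a list of three. A call has 1 to 8 rows; each row shifts and turns the commanded pose from where the row before left it, along the tool's axes as they then stand; what a row does not reach is not made up. A row lasts 1/12 s, in which the tool goes at most 41.7 mm and 7.16 degrees, less where a joint would pass 70% of its speed; a pose out of reach is approached as far as the arm can. A call with a number of a shift or a turn outside -1 to 1 is refused whole. A call with a gripper value outside its range is refused whole. OPENING is the gripper's target within -1 to 1 (shut at 1, half-way at 0, fully open at -1), set as the call begins (- or left out, the last holds). The fingers move at their own pace and stop on an object; the grip force is fixed at half the most. Time passes only in rows, so rows that do not move let the fingers close. It gives the time, the measured TCP pose, the force, the opening and the grip force at its end, in the units of the state.
- ctrl.state(): the state, without advancing time (a new reading comes with each control period).
- ctrl.grab_frame(name): name is "scene" or "top" or "wrist"; returns (picture, depth): 420x560x3 uint8, red, green, blue; 420x560 float32, m along the optical axis (not along the pixel's ray), 0 where there is no reading.
- ctrl.camera_params(name): a dict with "intrinsics" (3x3 intrinsics, pixels), "eye" and "orientation" of the camera in the world. Camera axes: x right, y up, looking along -z (the intrinsics and any distortion apply to the point x, -y, -z); pixel columns grow to the right and rows downward; lengths in m; the calibration is good to about 2 mm. The wrist camera is an equidistant fisheye: a pixel r from the principal point sees the ray r / f radians off the axis. A picture is of the moment at which its call begins: read the wrist's pose just before it. camera_params takes no time and is no camera call; for the wrist camera it gives the pose at the moment of the call.
- ctrl.hand_in(): hands the job in; it is judged then, once.
The state is a dict: "t": time; "qpos": joint angles; "qvel": joint speeds; "effort": joint torques, N m; "ee_pos": TCP position; "ee_rot": TCP orientation; "wrist_force": force on the tool from outside, world axes, zero at the start; "wrist_torque": the same for the moment, N m; "grip_width": finger opening in m; "grip_force": force on a finger pad.
Only numpy, scipy, OpenCV 4.12 (cv2) and the standard library are available. Lean on these libraries where they do the work, as an engineer would, in place of code of your own. Each camera call takes 0.05 s, during which the arm holds its last target. There are 200 camera calls.

### The job

Put the three loose steel gauge blocks away in the sloping rack: stand each one square on the board at the bottom of the lane whose fixed sample block at the top has the same height, setting it down gently without dropping it. When all three are in, slide the keeper bar (red grip) fully down the slope to hold them, and leave everything else on the table where it is.

Things in the scene. Friction and masses are not known exactly. Their poses are not given: they have to be found in the camera images.
- rack: fixed grey and aluminium rack; its board slopes 25 degrees, rising along rack +x. Origin: centre of the base's underside (150 mm in x, 205 in y). Three lanes run up the board at rack y = -62, 0, +62 mm: at the bottom a lip 10 mm high, then a blue strip between two dark rails 6 mm high, 17 mm apart inside, 33 mm long; at the top a fixed sample block. Guides 12 mm high along the side edges
- keeper (a joint): travel of the steel keeper bar down the slope, m: 0 = fully up, 0.035 = fully down, 2 mm short of blocks that stand against the lip. Stays where left, slides with about 2 N. The bar is 14 mm thick, spans the board, reaches 15 mm above it and can push blocks that stand higher in the lane down to the lip
- keeper_grip (a point): point in the keeper's red finger grip (12x12 mm, square to the board, midway between two lanes), 32 mm above the board, 10 mm under the grip's top. Axes: x up the slope, y across, z square to the board
- block_short: loose steel gauge block, the short one: 9 mm thick (its x), 35 mm long (its y), 24 mm high (its z), standing upright on the table. Origin: centre of its underside
- block_medium: loose steel gauge block, the medium one: 9 mm thick (its x), 35 mm long (its y), 30 mm high (its z), standing upright on the table. Origin: centre of its underside
- block_tall: loose steel gauge block, the tall one: 9 mm thick (its x), 35 mm long (its y), 40 mm high (its z), standing upright on the table. Origin: centre of its underside
- sample_short: steel sample block, same size as block_short (24 mm high), fixed at the top of its lane, square to the board. Origin: centre of its underside, on the board. x across the lane (level, its 9 mm thickness), y up the slope, z square to the board. A block against the lip of this lane has its origin at y = -111.5 mm here; set down a few mm higher it clears the lip
- sample_medium: steel sample block, same size as block_medium (30 mm high), fixed at the top of its lane, square to the board. Origin: centre of its underside, on the board. x across the lane (level, its 9 mm thickness), y up the slope, z square to the board. A block against the lip of this lane has its origin at y = -111.5 mm here; set down a few mm higher it clears the lip
- sample_tall: steel sample block, same size as block_tall (40 mm high), fixed at the top of its lane, square to the board. Origin: centre of its underside, on the board. x across the lane (level, its 9 mm thickness), y up the slope, z square to the board. A block against the lip of this lane has its origin at y = -111.5 mm here; set down a few mm higher it clears the lip
- vee_block_1: ground steel vee block, 32x50x38 mm; a bystander. Origin: centre of its underside
- ring_gauge: steel setting ring, 72 mm across, 22 mm high; a bystander. Origin: centre of its underside
- stylus_tin: flat grey case, 57x91x19 mm; a bystander. Origin: centre of its underside
- hex_key: small hex key lying flat, 24x84x4 mm; a bystander. Origin: centre of its underside
- cap_screw_1: cap screw standing on its head, 13 mm across, 30 mm high; a bystander. Origin: centre of its underside
- cap_screw_2: cap screw standing on its head, 13 mm across, 30 mm high; a bystander. Origin: centre of its underside
- tape_roll: roll of masking tape, 72 mm across, 19 mm high; a bystander. Origin: centre of its underside
There are look-alikes about, which are no part of the job. Leave any blue, brown or yellow look-alike of the block_tall alone.

How it is judged:
On the way, in this order (a step that is already met when the one before it is completed fails the run):
1. all three blocks stand at the bottom of their matching lanes, square on the board (x of block_short in the frame of sample_short between -0.007 and 0.007 m and y of block_short in the frame of sample_short between -0.118 and -0.095 m and z of block_short in the frame of sample_short between -0.005 and 0.005 m and angle between the z axis of block_short and the z axis of sample_short, either way round below 0.1 rad and angle between the x axis of block_short and the x axis of sample_short, either way round below 0.3 rad and x of block_medium in the frame of sample_medium between -0.007 and 0.007 m and y of block_medium in the frame of sample_medium between -0.118 and -0.095 m and z of block_medium in the frame of sample_medium between -0.005 and 0.005 m and angle between the z axis of block_medium and the z axis of sample_medium, either way round below 0.1 rad and angle between the x axis of block_medium and the x axis of sample_medium, either way round below 0.3 rad and x of block_tall in the frame of sample_tall between -0.007 and 0.007 m and y of block_tall in the frame of sample_tall between -0.118 and -0.095 m and z of block_tall in the frame of sample_tall between -0.005 and 0.005 m and angle between the z axis of block_tall and the z axis of sample_tall, either way round below 0.1 rad and angle between the x axis of block_tall and the x axis of sample_tall, either way round below 0.3 rad), for 0.2 s.
2. the keeper bar is slid fully down (value of joint keeper above 0.032 m), for 0.2 s.
At the end, for the whole second after the job is handed in: Each block stands square on the board (within 0.1 rad) in the lane of the sample of its own height (within 7 mm across the lane), at rest at the bottom of the lane within about 6 mm of the lip, and the keeper bar is fully down (at least 32 of its 35 mm) (x of block_short in the frame of sample_short between -0.007 and 0.007 m and y of block_short in the frame of sample_short between -0.118 and -0.105 m and z of block_short in the frame of sample_short between -0.005 and 0.005 m and angle between the z axis of block_short and the z axis of sample_short, either way round below 0.1 rad and angle between the x axis of block_short and the x axis of sample_short, either way round below 0.3 rad and linear speed of each of block_short, block_medium, block_tall below 0.02 m/s and x of block_medium in the frame of sample_medium between -0.007 and 0.007 m and y of block_medium in the frame of sample_medium between -0.118 and -0.105 m and z of block_medium in the frame of sample_medium between -0.005 and 0.005 m and angle between the z axis of block_medium and the z axis of sample_medium, either way round below 0.1 rad and angle between the x axis of block_medium and the x axis of sample_medium, either way round below 0.3 rad and x of block_tall in the frame of sample_tall between -0.007 and 0.007 m and y of block_tall in the frame of sample_tall between -0.118 and -0.105 m and z of block_tall in the frame of sample_tall between -0.005 and 0.005 m and angle between the z axis of block_tall and the z axis of sample_tall, either way round below 0.1 rad and angle between the x axis of block_tall and the x axis of sample_tall, either way round below 0.3 rad and value of joint keeper above 0.032 m); the robot touches nothing.
It fails at once if a gauge block is dropped or knocked (moves faster than 0.3 m/s with no finger on it) ((linear speed of block_short above 0.3 m/s and contact force between the fingers and block_short below 0.02 N) or (linear speed of block_medium above 0.3 m/s and contact force between the fingers and block_medium below 0.02 N) or (linear speed of block_tall above 0.3 m/s and contact force between the fingers and block_tall below 0.02 N)).
It fails at once if another thing on the table is shoved from its place (more than 30 mm) (distance of any of vee_block_1, ring_gauge, stylus_tin, hex_key, cap_screw_1, cap_screw_2, tape_roll from where it was at the start of the episode above 0.03 m).
It also fails if it takes over 67 s, if anything falls off the work surface, if the arm or the gripper's body presses on something with over 40 N, if the wrist force passes 120 N, or if a joint passes its speed limit or range.

## Working session

There is one attempt and no reset: what is moved stays moved. The work goes in short steps, Python scripts to look and compute and a shell command to move; the robot and the scene stay as the last step left them, time stands still between calls to the robot, and variables do not carry over. Pictures are saved under pics/ and viewed, at most 13 in all, crops included, and the job is handed in when it is done.

```bash
ls; mkdir -p pics
python3 - <<'E'
from station import ctrl
import cv2,numpy as np,pickle
d={}
for n in ("scene","top"):
    im,dp=ctrl.grab_frame(n); p=ctrl.camera_params(n); d[n]=(im,dp,p)
    cv2.imwrite(f"pics/{n}0.png",im[:,:,::-1]); print(n,p)
pickle.dump(d,open("f0.pkl","wb"))
s=ctrl.state(); print(s)
E
```

```text
pics
scene {'intrinsics': array([[412.70770598,   0.        , 285.95190828],
       [  0.        , 412.70770598, 205.64469562],
       [  0.        ,   0.        ,   1.        ]]), 'eye': array([-0.01876491, -0.59304666,  0.43780036]), 'orientation': array([ 0.50200959, -0.20600084, -0.3374305 ,  0.76921433])}
top {'intrinsics': array([[533.59618638,   0.        , 272.7401578 ],
       [  0.        , 533.59618638, 210.97453825],
       [  0.        ,   0.        ,   1.        ]]), 'eye': array([ 0.26032129, -0.05654512,  1.42293775]), 'orientation': array([ 0.08369941, -0.08083504, -0.67936791,  0.72451318])}
{'t': 0.1, 'qpos': array([-1.18099421e+00,  4.23782338e-01,  1.63056715e+00,  3.87852172e-05,
        1.08861535e+00, -1.89549725e-02]), 'qvel': array([ 0.00155374, -0.00070628, -0.0011951 ,  0.00108204,  0.00048214,
        0.00044389]), 'effort': array([ 5.94681842e-04, -5.45612633e+01, -2.74324733e+01,  6.45249733e-02,
        1.87294430e-02, -6.73830527e-06]), 'ee_pos': array([ 0.24838228, -0.57326903,  0.40398632]), 'ee_rot': array([ 9.79188900e-01,  2.02949814e-01, -1.09608448e-04, -6.77495273e-04]), 'wrist_force': array([ 0.39600176, -0.29410228, -0.01897519]), 'wrist_torque': array([ 0.04209268, -0.08683503,  0.004133  ]), 'grip_force': 0.0, 'grip_width': 0.08789020766385044}
```

View pics/top0.png

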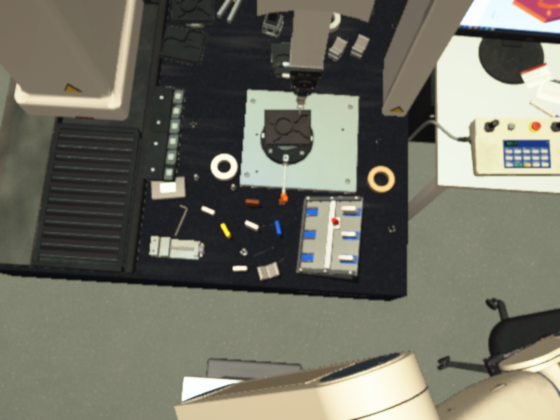

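View pics/scene0.png

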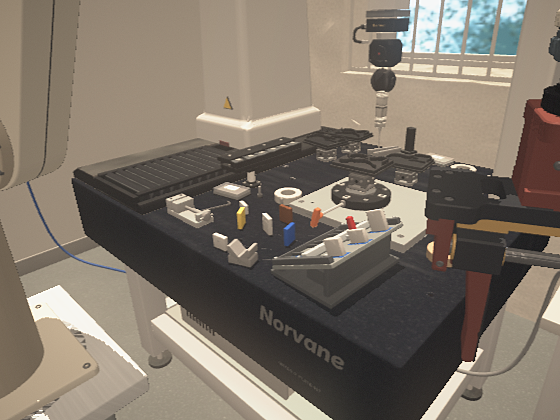

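Top: white loose blocks at about (208,211), (251,225) and (240,268). Look-alikes: yellow (226,230), blue (278,228), brown (253,202), and an orange thing (283,198). The rack is centred near (331,236). I'll enlarge both views and take the geometry from the depth.

```bash
cat > h.py <<'E'
import numpy as np,cv2,pickle
from scipy.spatial.transform import Rotation as R
def ray(p,uv):
    uv=np.atleast_2d(uv).astype(float);K=p["intrinsics"]
    d=np.c_[(uv[:,0]-K[0,2])/K[0,0],-(uv[:,1]-K[1,2])/K[1,1],-np.ones(len(uv))]
    return d@R.from_quat(p["orientation"]).as_matrix().T
def onz(p,uv,z):
    d=ray(p,uv);e=p["eye"];return e+d*((z-e[2])/d[:,2])[:,None]
def cloud(dp,p):
    v,u=np.indices(dp.shape);d=ray(p,np.c_[u.ravel(),v.ravel()])
    return (p["eye"]+d*dp.ravel()[:,None]).reshape(dp.shape+(3,))
E
python3 - <<'E'
from h import *
d=pickle.load(open("f0.pkl","rb"))
a=d["top"][0][190:285,140:375,::-1];b=d["scene"][0][165:305,160:410,::-1]
a=cv2.resize(a,(752,304),interpolation=cv2.INTER_CUBIC);b=cv2.resize(b,(500,280),interpolation=cv2.INTER_CUBIC)
c=np.zeros((590,752,3),np.uint8);c[:304]=a;c[306:586,:500]=b;cv2.imwrite("pics/c1.png",c)
for n in ("top","scene"):
    im,dp,p=d[n];X=cloud(dp,p);hsv=cv2.cvtColor(im,cv2.COLOR_RGB2HSV)
    m=((hsv[:,:,1]<60)&(hsv[:,:,2]>(150 if n=="top" else 140))&(X[:,:,2]>0.004)&(X[:,:,2]<0.15)&(X[:,:,0]<0.62)&(X[:,:,0]>.2)&(dp>0)).astype(np.uint8)
    k,l,st,ce=cv2.connectedComponentsWithStats(m)
    print(n)
    for i in range(1,k):
        if 12<st[i,4]<900:
            P=X[l==i];r=cv2.minAreaRect((P[:,:2]*1000).astype(np.float32))
            print(np.round(ce[i]),st[i,4],np.round(np.median(P,0),3),"zmax",np.round(P[:,2].max(),3),np.round(r[1]),round(r[2]))
E
```

```text
top
[162. 196.] 77 [0.616 0.267 0.018] zmax 0.026 [11. 74.] 0
[208. 210.] 60 [0.584 0.136 0.022] zmax 0.032 [34.  9.] 71
[251. 225.] 63 [0.549 0.015 0.038] zmax 0.048 [41. 11.] 64
[154. 245.] 148 [0.477 0.265 0.04 ] zmax 0.051 [49. 21.] 1
[164. 246.] 175 [0.475 0.238 0.04 ] zmax 0.047 [48. 30.] 1
[185. 249.] 546 [0.474 0.186 0.016] zmax 0.042 [89. 49.] 90
[268. 271.] 225 [ 0.43  -0.038  0.031] zmax 0.045 [30. 50.] 18
[239. 268.] 64 [0.433 0.038 0.029] zmax 0.04 [ 9. 36.] 5
scene
[139. 153.] 14 [0.603 0.683 0.044] zmax 0.045 [17. 27.] 35
[224. 190.] 61 [0.615 0.251 0.019] zmax 0.021 [90. 16.] 90
[179. 199.] 157 [0.472 0.246 0.041] zmax 0.043 [111.  58.] 70
[244. 206.] 47 [0.579 0.125 0.023] zmax 0.027 [38. 10.] 69
[191. 214.] 294 [0.464 0.191 0.016] zmax 0.037 [132.  61.] 89
[267. 223.] 125 [0.541 0.003 0.029] zmax 0.042 [37. 10.] 70
[231. 244.] 394 [ 0.427 -0.02   0.027] zmax 0.04 [ 40. 118.] 9
```

View pics/c1.png

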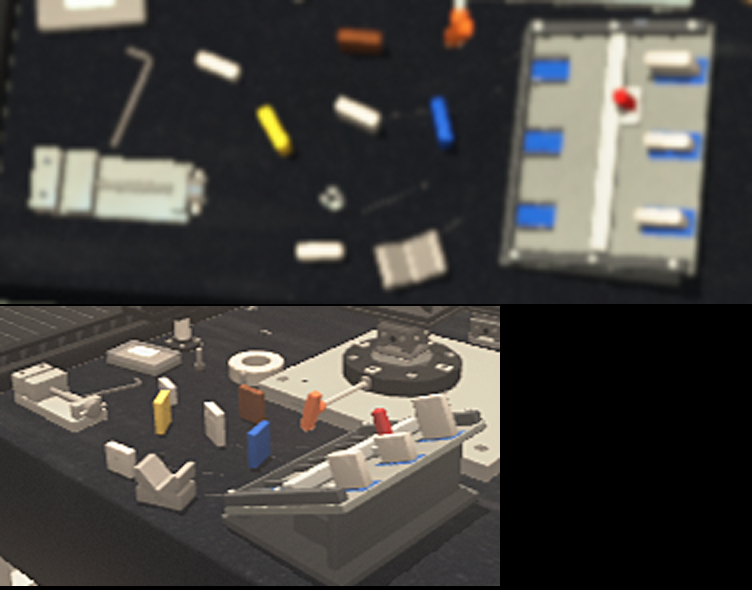

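Matches: short is white at (208,211), top z≈24 mm. Tall is white at (251,225), z≈40. Medium is white at (240,268), z≈30. The yellow, blue and brown ones are look-alikes. Samples by scene view: far lane tall, middle short, near lane medium; I'll confirm these with depth. Next I'll fit the rack.

Run:
```python
from h import *
d=pickle.load(open("f0.pkl","rb"))
for n in ("top","scene"):
    im,dp,p=d[n];X=cloud(dp,p);hsv=cv2.cvtColor(im,cv2.COLOR_RGB2HSV)
    H,S,V=[hsv[:,:,i].astype(int) for i in range(3)]
    reg=(dp>0)&(X[:,:,0]>.38)&(X[:,:,0]<.66)&(X[:,:,1]<-.08)&(X[:,:,1]>-.33)&(X[:,:,2]>.02)&(X[:,:,2]<.2)
    blue=reg&(H>95)&(H<125)&(S>120)
    P=X[blue]; 
    # plane from blue, then ransac-ish refit
    A=np.c_[P[:,:2],np.ones(len(P))];c=np.linalg.lstsq(A,P[:,2],rcond=None)[0]
    for _ in range(8):
        Q=X[reg];r=Q[:,2]-Q@np.r_[c[:2],0]-c[2];Q=Q[abs(r)<.005]
        c=np.linalg.lstsq(np.c_[Q[:,:2],np.ones(len(Q))],Q[:,2],rcond=None)[0]
    nrm=np.r_[-c[:2],1];nrm/=np.linalg.norm(nrm)
    print(n,"normal",np.round(nrm,3),"tilt",np.degrees(np.arccos(nrm[2])),"yaw of down",np.degrees(np.arctan2(nrm[1],nrm[0])),"c",c)
    xs=-nrm.copy();xs=-(np.r_[nrm[:2],0]);xs/=np.linalg.norm(xs); 
    up=np.cross(np.cross(nrm,xs),nrm)
    k,l,st,ce=cv2.connectedComponentsWithStats(blue.astype(np.uint8))
    for i in range(1,k):
        if st[i,4]>8:
            v,u=np.where(l==i);dd=ray(p,np.c_[u,v]);e=p["eye"];t=(c[2]+c[:2]@e[:2]-e[2])/(dd[:,2]-dd[:,:2]@c[:2]);W=e+dd*t[:,None]
            print(" blue",np.round(ce[i]),st[i,4],np.round((W.max(0)+W.min(0))/2,4),"size",np.round(np.ptp(W@np.c_[up,np.cross(nrm,up)],axis=0)*1e3))
    hgt=((X-np.r_[0,0,c[2]])@nrm)
    m=reg&(hgt>.017)&(S<70)&(V>120)
    k,l,st,ce=cv2.connectedComponentsWithStats(m.astype(np.uint8))
    for i in range(1,k):
        if st[i,4]>15:
            h=hgt[l==i];t=np.percentile(h,80);g=(l==i)&(hgt>t-.006);print(" smp",np.round(ce[i]),st[i,4],"h80,95",np.round([t,np.percentile(h,95)],4),np.round(X[g].mean(0),4))
    m=reg&((H<8)|(H>172))&(S>130)&(V>80);print(" red",m.sum(),np.round(X[m].mean(0),4),np.round(np.percentile(hgt[m],[5,95]),4))
```

```text
top normal [0.021 0.415 0.909] tilt 24.57042446805395 yaw of down 87.10809146680491 c [-0.02306719 -0.45662924 -0.02158214]
 blue [312. 211.] 66 [ 0.5961 -0.1439  0.0304] size [29. 13.]
 blue [353. 214.] 31 [ 0.5855 -0.246   0.0773] size [34.  8.]
 blue [309. 234.] 69 [ 0.5344 -0.1413  0.0305] size [29. 15.]
 blue [351. 238.] 26 [ 0.5214 -0.2439  0.0777] size [31.  5.]
 blue [307. 257.] 72 [ 0.4725 -0.1367  0.03  ] size [29. 15.]
 blue [348. 262.] 21 [ 0.4593 -0.2407  0.0777] size [31.  5.]
 smp [349. 208.] 87 h80,95 [0.0419 0.0439] [ 0.5921 -0.2297  0.1147]
 smp [347. 233.] 57 h80,95 [0.026  0.0288] [ 0.5306 -0.2319  0.0994]
 smp [346. 257.] 65 h80,95 [0.0322 0.0342] [ 0.4684 -0.2284  0.1056]
 red 26 [ 0.5603 -0.1996  0.0936] [0.0196 0.0429]
scene normal [0.012 0.376 0.927] tilt 22.08267854701127 yaw of down 88.16134986579651 c [-0.01301707 -0.40549689 -0.01399877]
 smp [375. 215.] 232 h80,95 [0.0365 0.0397] [ 0.5871 -0.2335  0.1118]
 smp [357. 231.] 90 h80,95 [0.0239 0.0246] [ 0.5249 -0.2372  0.0989]
 smp [333. 242.] 168 h80,95 [0.0291 0.0307] [ 0.4633 -0.232   0.104 ]
 red 89 [ 0.5582 -0.2017  0.0908] [0.0171 0.0391]
```

Depth confirms the lanes: far (x≈.596) tall, middle (.534) short, near (.472) medium. Before the first move I'll check obstacle heights and work out the moves.

```bash
cat >> h.py <<'E'
YAW=np.radians(-3.1)   # rack y axis azimuth from world x
n=np.array([-np.sin(YAW)*np.sin(np.radians(25)),np.cos(YAW)*np.sin(np.radians(25)),np.cos(np.radians(25))])
ry=np.array([np.cos(YAW),np.sin(YAW),0]);down=np.cross(n,-ry)*1.0
down=np.cross(ry,n); down=down if down[2]<0 else -down
def rot_down(az):   # tool pointing down, tool x at azimuth az (deg)
    a=np.radians(az);x=np.array([np.cos(a),np.sin(a),0]);z=np.array([0,0,-1.]);return np.c_[x,np.cross(z,x),z]
def rot_rack():
    z=-n;x=down;return np.c_[x,np.cross(z,x),z]
def plan(s,grasp,Rt,first="rot",d=.163):
    """pure offset / rot (tool units) to put grasp point d ahead of TCP at 'grasp'"""
    Rc=R.from_quat(s["ee_rot"]).as_matrix();tp=np.array(grasp)-Rt[:,2]*d
    rv=R.from_matrix(Rc.T@Rt).as_rotvec()/np.radians(30)
    dl=tp-s["ee_pos"];f=lambda v:np.round(v,4)
    print("rot",f(rv),"rows",round(np.linalg.norm(rv)*30/7.16,1),"| offset rot-first",f(Rt.T@dl/.6),"offset off-first",f(Rc.T@dl/.6),"rows",round(np.linalg.norm(dl)/.0417,1))
E
python3 - <<'E'
from h import *
from station import ctrl
print(n,down)
d=pickle.load(open("f0.pkl","rb"))
im,dp,p=d["top"];X=cloud(dp,p)
for x0 in np.arange(.40,.80,.04):
    print(round(x0,2),[int(1e3*X[...,2][(abs(X[...,0]-x0)<.02)&(abs(X[...,1]-y0)<.02)&(dp>0)].max(initial=0)) for y0 in np.arange(.22,-.32,-.04)])
s=ctrl.state()
plan(s,[.555,.06,.20],rot_down(75))
plan(s,[.433,.038,.12],rot_down(95))
E
```

```text
[0.02285469 0.42199983 0.90630779] [ 0.04901205  0.90498156 -0.42261826]
0.4 [9, 7, 7, 8, 9, 7, 43, 26, 9, 8, 8, 9, 9, 7]
0.44 [44, 19, 32, 10, 39, 36, 44, 43, 36, 56, 76, 94, 99, 6]
0.48 [45, 39, 41, 11, 9, 9, 8, 8, 36, 45, 77, 114, 115, 10]
0.52 [43, 15, 10, 43, 44, 12, 9, 48, 32, 43, 76, 104, 109, 9]
0.56 [8, 8, 27, 45, 8, 47, 43, 50, 35, 45, 106, 99, 91, 10]
0.6 [23, 8, 31, 16, 9, 47, 8, 58, 32, 44, 76, 122, 126, 8]
0.64 [102, 8, 9, 7, 32, 9, 9, 62, 9, 52, 74, 91, 98, 7]
0.68 [106, 31, 30, 29, 28, 30, 30, 43, 28, 29, 28, 29, 28, 29]
0.72 [103, 10, 29, 30, 29, 29, 48, 55, 49, 30, 31, 31, 28, 25]
0.76 [107, 8, 25, 29, 28, 643, 679, 683, 686, 692, 693, 30, 32, 9]
rot [-2.4000e-03 -1.3000e-03 -1.7194e+00] rows 7.2 | offset rot-first [1.1517 0.2204 0.0683] offset off-first [ 0.8884 -0.7653  0.0694] rows 16.9
rot [-2.200e-03 -1.700e-03 -2.386e+00] rows 10.0 | offset rot-first [0.9881 0.3953 0.2016] offset off-first [ 0.6873 -0.8123  0.2028] rows 15.6
```

```bash
python3 -m pendant '{"offset":[[0.04,0.016,0.01],[0.0549,0.022,0.01],[0.0549,0.022,0.01],[0.0549,0.022,0.01],[0.0549,0.022,0.01],[0.0549,0.022,0.01],[0.0549,0.022,0.01],[0.0549,0.022,0.01]],"rot":[[0,0,0],[0,0,0],[0,0,0],[0,0,0],[0,0,0],[0,0,0],[0,0,0],[0,0,0]]}' 0
python3 -m pendant '{"offset":[[0,0,0],[0,0,0],[0,0,0],[0,0,0],[0,0,0],[0,0,0],[0,0,0],[0,0,0]],"rot":[[0,0,-0.22],[0,0,-0.22],[0,0,-0.22],[0,0,-0.22],[0,0,-0.22],[0,0,-0.22],[0,0,-0.22],[0,0,-0.22]]}'
python3 - <<'E'
from h import *
from station import ctrl
plan(ctrl.state(),[.433,.038,.13],rot_down(95))
E
```

```text
t: 0.77
ee_pos: [0.5243, -0.5654, 0.3557]
ee_rot: [0.979, 0.203, -0.0, -0.0]
wrist_force: [0.8, -0.5, -0.2]
grip_width: 0.0443
grip_force: 0.0
t: 1.43
ee_pos: [0.5225, -0.5657, 0.3559]
ee_rot: [0.785, 0.619, -0.0, -0.001]
wrist_force: [-0.6, 0.4, -1.0]
grip_width: 0.044
grip_force: 0.0
rot [-0.0016 -0.0017 -0.615 ] rows 2.6 | offset rot-first [ 1.0154 -0.0609  0.1049] offset off-first [ 0.9438 -0.379   0.1059] rows 14.7
```

```bash
python3 -m pendant '{"offset":[[0,0,0],[0,0,0],[0,0,0],[0.03,0,0],[0.06,-0.004,0],[0.063,-0.004,0],[0.063,-0.004,0],[0.063,-0.004,0]],"rot":[[0,0,-0.205],[0,0,-0.205],[0,0,-0.205],[0,0,0],[0,0,0],[0,0,0],[0,0,0],[0,0,0]]}'
python3 -m pendant '{"offset":[[0.063,-0.004,0],[0.063,-0.004,0],[0.063,-0.004,0],[0.063,-0.004,0],[0.063,-0.004,0],[0.063,-0.004,0],[0.063,-0.004,0],[0.063,-0.004,0]],"rot":[[0,0,0],[0,0,0],[0,0,0],[0,0,0],[0,0,0],[0,0,0],[0,0,0],[0,0,0]]}'
python3 -m pendant '{"offset":[[0.063,-0.004,0],[0.063,-0.004,0],[0.063,-0.004,0],[0.04,-0.004,0.02],[0,0,0.04],[0,0,0.04],[0,0,0],[0,0,0]],"rot":[[0,0,0],[0,0,0],[0,0,0],[0,0,0],[0,0,0],[0,0,0],[0,0,0],[0,0,0]]}'
cat >> h.py <<'E'
def wrist(name,crop=None):
    from station import ctrl
    s=ctrl.state();p=ctrl.camera_params("wrist");im,dp=ctrl.grab_frame("wrist")
    pickle.dump((im,dp,p,s),open(name+".pkl","wb"));cv2.imwrite(f"pics/{name}.png",im[:,:,::-1]);return im,dp,p,s
def wray(p,uv):
    uv=np.atleast_2d(uv).astype(float);K=p["intrinsics"]
    a=(uv-[K[0,2],K[1,2]])/[K[0,0],K[1,1]];th=np.linalg.norm(a,axis=1);k=np.sin(th)/np.maximum(th,1e-9)
    d=np.c_[a[:,0]*k,-a[:,1]*k,-np.cos(th)];return d@R.from_quat(p["orientation"]).as_matrix().T
def wonplane(p,uv,c,nn):
    d=wray(p,uv);e=p["eye"];return e+d*(((np.array(c)-e)@nn)/(d@nn))[:,None]
def wproj(p,X):
    q=(np.atleast_2d(X)-p["eye"])@R.from_quat(p["orientation"]).as_matrix();K=p["intrinsics"]
    r=np.hypot(q[:,0],q[:,1]);th=np.arctan2(r,-q[:,2]);s=th/np.maximum(r,1e-9)
    return np.c_[K[0,2]+K[0,0]*q[:,0]*s,K[1,2]-K[1,1]*q[:,1]*s]
E
python3 - <<'E'
from h import *
im,dp,p,s=wrist("w1");print(p,s["ee_pos"])
print(wproj(p,[[.433,.038,.03],[.549,.015,.04],[.584,.136,.024],[.534,-.141,.03]]))
plan(s,[.433,.038,.025],rot_down(95))
E
```

```text
t: 2.1
ee_pos: [0.4986, -0.3982, 0.356]
ee_rot: [0.678, 0.735, 0.0, -0.001]
wrist_force: [1.0, -0.6, 0.2]
grip_width: 0.0439
grip_force: 0.0
t: 2.77
ee_pos: [0.4549, -0.0984, 0.3565]
ee_rot: [0.678, 0.735, -0.0, -0.0]
wrist_force: [1.8, 0.6, -0.5]
grip_width: 0.0438
grip_force: 0.0
t: 3.43
ee_pos: [0.4344, 0.0362, 0.296]
ee_rot: [0.678, 0.735, -0.001, -0.001]
wrist_force: [-1.0, -0.3, 0.7]
grip_width: 0.0441
grip_force: 0.0
{'intrinsics': array([[325.1922621 ,   0.        , 274.81974618],
       [  0.        , 325.1922621 , 210.03967441],
       [  0.        ,   0.        ,   1.        ]]), 'eye': array([0.43010225, 0.10340358, 0.27651053]), 'orientation': array([-0.12488455, -0.00333829,  0.04052579,  0.99133767])} [0.4343902  0.0362486  0.29598623]
[[272.83341289 212.9403367 ]
 [409.73766939 253.56782469]
 [458.52090112 114.24772563]
 [355.31978223 384.34799226]]
rot [-0.0065 -0.0002 -0.0104] rows 0.1 | offset rot-first [ 0.0031 -0.0021  0.18  ] offset off-first [ 0.0031 -0.0015  0.18  ] rows 2.6
```

View pics/w1.png

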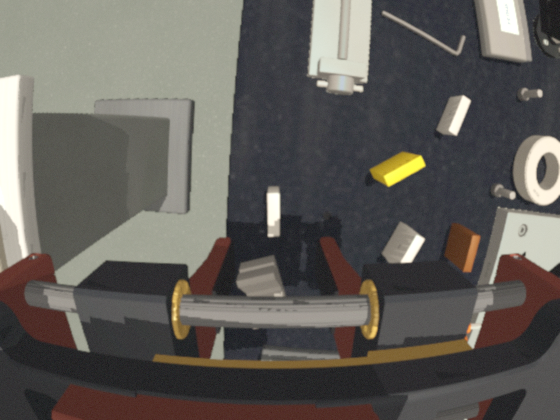

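The medium block's white top is at (273,210), midway between the fingers, matching the prediction. The tall block is at (403,243), short at (453,115), and yellow at (397,168). I'll refine all three blocks from this view.

```bash
cat >> h.py <<'E'
def blocktop(im,dp,p,exp,h):
    v,u=np.indices(dp.shape);d=wray(p,np.c_[u.ravel(),v.ravel()]);f=R.from_quat(p["orientation"]).as_matrix()[:,2]*-1
    X=(p["eye"]+d*(dp.ravel()/(d@f))[:,None]).reshape(dp.shape+(3,))
    hsv=cv2.cvtColor(im,cv2.COLOR_RGB2HSV)
    m=(dp>0)&(np.hypot(X[...,0]-exp[0],X[...,1]-exp[1])<.032)&(X[...,2]>.006)&(hsv[...,1]<70)&(hsv[...,2]>120)
    zz=X[...,2][m];top=np.percentile(zz,90)
    t=(m&(abs(X[...,2]-top)<.005)).astype(np.uint8)
    t=cv2.morphologyEx(t,cv2.MORPH_OPEN,np.ones((3,3)));vv,uu=np.where(t)
    W=wonplane(p,np.c_[uu,vv],[0,0,h],np.array([0,0,1.]))
    r=cv2.minAreaRect((W[:,:2]*1000).astype(np.float32));a=r[2] if r[1][0]>r[1][1] else r[2]+90
    print("top z",round(top,4),"n",len(W),"ctr",np.round(r[0],1),"size",np.round(r[1],1),"long az",round(a,1))
E
python3 - <<'E'
from h import *
im,dp,p,s=pickle.load(open("w1.pkl","rb"))
for e,h in (((.433,.038),.03),((.549,.015),.04),((.584,.136),.024)): blocktop(im,dp,p,e,h)
E
```

```text
top z 0.2127 n 3297 ctr [439.6 -52.6] size [168.7  27.9] long az 2.4
top z 0.0406 n 346 ctr [549.5  18.8] size [26.8 11.8] long az 68.1
top z 0.0251 n 418 ctr [583.7 135.6] size [36.1 11.6] long az 72.2
```

```bash
python3 -m pendant '{"offset":[[0.003,-0.002,0.03],[0,0,0.05],[0,0,0.05],[0,0,0.03],[0,0,0.0133],[0,0,0]],"rot":[[0,0,0],[0,0,0],[0,0,0],[0,0,0],[0,0,0],[0,0,0]]}'
python3 -m pendant '{"offset":[[0,0,0],[0,0,0],[0,0,0],[0,0,0],[0,0,0],[0,0,0]],"rot":[[0,0,0],[0,0,0],[0,0,0],[0,0,0],[0,0,0],[0,0,0]]}' 1
```

```text
t: 3.98
ee_pos: [0.4338, 0.0375, 0.1923]
ee_rot: [0.678, 0.735, -0.0, -0.0]
wrist_force: [-0.7, -1.0, -0.1]
grip_width: 0.0438
grip_force: 0.0
t: 4.48
ee_pos: [0.4336, 0.0379, 0.1932]
ee_rot: [0.678, 0.735, 0.0, 0.0]
wrist_force: [-0.8, 0.0, 6.0]
grip_width: 0.0089
grip_force: 30.0
```

```bash
python3 -m pendant '{"offset":[[0,0,-0.01],[0,0,-0.03],[0,0,-0.05],[0,0,-0.05],[0,0,-0.05],[0,0,0]],"rot":[[0,0,0],[0,0,0],[0,0,0],[0,0,0],[0,0,0],[0,0,0]]}'
cat >> h.py <<'E'
C=np.array([.535,-.1411,.0303])
def seat(lane,up=.004): return C+lane*.062*ry-up*down
E
python3 - <<'E'
from h import *
from station import ctrl
s=ctrl.state();print(s["grip_force"],s["ee_pos"])
plan(s,seat(-1)+n*(.029+.05),rot_rack())
E
```

```text
t: 4.98
ee_pos: [0.4349, 0.038, 0.3114]
ee_rot: [0.678, 0.735, 0.003, 0.003]
wrist_force: [0.7, 0.3, -0.9]
grip_width: 0.0089
grip_force: 30.0
29.99972015619278 [0.43494166 0.0380124  0.31139682]
rot [ 0.0715 -0.8328  0.2518] rows 3.7 | offset rot-first [-0.0707  0.0793  0.1434] offset off-first [-0.1342  0.0609  0.1006] rows 2.6
```

```bash
python3 -m pendant '{"offset":[[0,0,0],[0,0,0],[0,0,0],[0,0,0],[0,0,0]],"rot":[[0.0143,-0.1666,0.0504],[0.0143,-0.1666,0.0504],[0.0143,-0.1666,0.0504],[0.0143,-0.1666,0.0504],[0.0143,-0.1666,0.0504]]}'
python3 -m pendant '{"offset":[[-0.0177,0.02,0.03],[-0.0177,0.02,0.03],[-0.0177,0.02,0.04],[-0.0177,0.02,0.04],[0,0,0],[0,0,0],[0,0,0]],"rot":[[0,0,0],[0,0,0],[0,0,0],[0,0,0],[0,0,0],[0,0,0],[0,0,0]]}'
python3 - <<'E'
from h import *
im,dp,p,s=wrist("w2")
plan(s,seat(-1)+n*(.029+.05),rot_rack())
q=[seat(l,0)+a*down+b*ry for l in(-1,0,1) for a in(-.0175,.0175) for b in(-.0085,.0085)]
print(np.round(wproj(p,q)))
E
```

```text
t: 5.4
ee_pos: [0.4333, 0.0379, 0.3066]
ee_rot: [0.708, 0.671, -0.161, 0.148]
wrist_force: [-0.5, -0.6, -1.4]
grip_width: 0.0091
grip_force: 30.0
t: 5.98
ee_pos: [0.4764, -0.0385, 0.248]
ee_rot: [0.708, 0.672, -0.161, 0.146]
wrist_force: [-1.0, 0.8, -0.9]
grip_width: 0.009
grip_force: 30.0
rot [-0.0163  0.0016  0.0059] rows 0.1 | offset rot-first [-0.0033  0.0034 -0.0045] offset off-first [-0.0033  0.0033 -0.0045] rows 0.1
[[267. 245.]
 [291. 245.]
 [267. 198.]
 [291. 198.]
 [352. 245.]
 [374. 245.]
 [355. 198.]
 [378. 199.]
 [427. 244.]
 [446. 243.]
 [433. 200.]
 [452. 200.]]
```

View pics/w2.png

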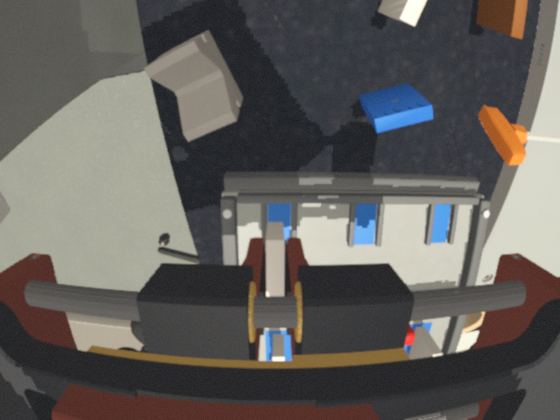

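Blue strips are at columns 268–291, 354–377 and 431–451, within 1 px of my predicted lanes. The held block sits over the near lane. Descending.

```bash
python3 -m pendant '{"offset":[[-0.0033,0.0034,0],[0,0,0.025],[0,0,0.025],[0,0,0.014],[0,0,0],[0,0,0]],"rot":[[0,0,0],[0,0,0],[0,0,0],[0,0,0],[0,0,0],[0,0,0]]}'
python3 -m pendant '{"offset":[[0,0,0.004],[0,0,0.003],[0,0,0]],"rot":[[0,0,0],[0,0,0],[0,0,0]]}'
python3 - <<'E'
from h import *
from station import ctrl
s=ctrl.state();plan(s,seat(-1)+n*.029,rot_rack());print(s["wrist_force"]@n)
E
```

```text
t: 6.53
ee_pos: [0.4777, -0.0566, 0.2145]
ee_rot: [0.708, 0.672, -0.16, 0.146]
wrist_force: [0.4, -0.3, -1.3]
grip_width: 0.009
grip_force: 30.0
t: 6.78
ee_pos: [0.4778, -0.0585, 0.2107]
ee_rot: [0.708, 0.672, -0.16, 0.147]
wrist_force: [-0.6, -0.1, -1.3]
grip_width: 0.0089
grip_force: 30.0
rot [-0.0126  0.002   0.006 ] rows 0.1 | offset rot-first [ 0.0004 -0.0006  0.0084] offset off-first [ 0.0004 -0.0006  0.0084] rows 0.1
-1.1902114634222472
```

```bash
for i in 1; do python3 -m pendant '{"offset":[[0,0,0.0025],[0,0,0.0015],[0,0,0]],"rot":[[0,0,0],[0,0,0],[0,0,0]]}'; done | grep force
python3 -m pendant '{"offset":[[0,0,0.0015],[0,0,0]],"rot":[[0,0,0],[0,0,0]]}' | grep -E "force|pos"
python3 -m pendant '{"offset":[[0,0,0.0015],[0,0,0]],"rot":[[0,0,0],[0,0,0]]}'| grep -E "force|pos"
```

```text
wrist_force: [-1.0, -0.3, -1.0]
grip_force: 30.0
ee_pos: [0.4775, -0.06, 0.2074]
wrist_force: [0.7, 1.0, -1.2]
grip_force: 30.0
ee_pos: [0.4775, -0.0604, 0.2066]
wrist_force: [-0.8, 0.1, -1.2]
grip_force: 30.0
```

```bash
python3 -m pendant '{"offset":[[0,0,0.0015],[0,0,0]],"rot":[[0,0,0],[0,0,0]]}' | grep -E "force|pos"
python3 -m pendant '{"offset":[[0,0,0.001],[0,0,0]],"rot":[[0,0,0],[0,0,0]]}'| grep -E "force|pos"
python3 -m pendant '{"offset":[[0,0,0.001],[0,0,0]],"rot":[[0,0,0],[0,0,0]]}'| grep -E "force|pos"
```

```text
ee_pos: [0.4775, -0.0605, 0.2062]
wrist_force: [-0.8, 3.1, 4.6]
grip_force: 30.0
ee_pos: [0.4775, -0.0605, 0.2061]
wrist_force: [-2.3, 7.7, 12.9]
grip_force: 30.0
ee_pos: [0.4774, -0.0605, 0.2061]
wrist_force: [-5.1, 12.7, 20.3]
grip_force: 30.0
```

```bash
python3 -m pendant '{"offset":[[0,0,-0.0015],[0,0,0]],"rot":[[0,0,0],[0,0,0]]}' | grep -E "force|pos"
python3 -m pendant '{"offset":[[0,0,0],[0,0,0],[0,0,0],[0,0,0]],"rot":[[0,0,0],[0,0,0],[0,0,0],[0,0,0]]}' 0.4
python3 -m pendant '{"offset":[[0,0,-0.01],[0,0,-0.03],[0,0,-0.05],[0,0,-0.06],[0,0,0]],"rot":[[0,0,0],[0,0,0],[0,0,0],[0,0,0],[0,0,0]]}' 0
python3 - <<'E'
from h import *
im,dp,p,s=wrist("w3")
print(wproj(p,[seat(-1,0)+.03*n]))
cv2.imwrite("pics/w3c.png",cv2.resize(im[120:330,200:480,::-1],None,fx=2,fy=2))
E
```

```text
ee_pos: [0.4776, -0.0605, 0.2061]
wrist_force: [-3.1, 6.5, 11.9]
grip_force: 30.0
t: 8.37
ee_pos: [0.4775, -0.061, 0.2054]
ee_rot: [0.708, 0.672, -0.16, 0.146]
wrist_force: [0.5, -0.8, -0.3]
grip_width: 0.0261
grip_force: 0.0
t: 8.78
ee_pos: [0.482, -0.0212, 0.2917]
ee_rot: [0.708, 0.672, -0.157, 0.149]
wrist_force: [1.0, 0.6, 0.5]
grip_width: 0.044
grip_force: 0.0
[[269.76614522 212.71725951]]
```

View pics/w3c.png

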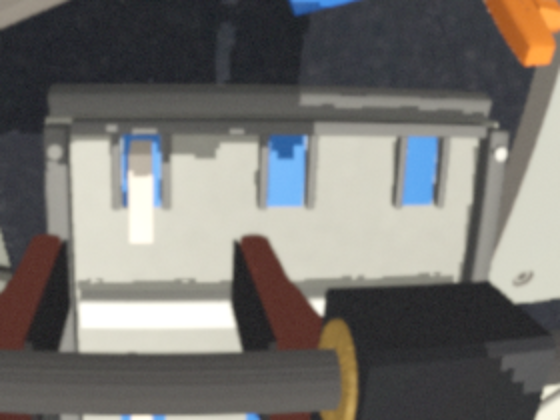

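Block medium stands square and centred in the near lane, at crop (140,190), a few mm above the lip. Next is the tall block.

Run:
```python
from h import *
from station import ctrl
s=ctrl.state()
plan(s,[.548,.015,.12],rot_down(67))
```

```text
rot [0.142 0.826 0.656] rows 4.5 | offset rot-first [0.0999 0.0782 0.0115] offset off-first [ 0.0657  0.1077 -0.0182] rows 1.8
```

```bash
python3 -m pendant '{"offset":[[0,0,0],[0,0,0],[0,0,0],[0,0,0],[0,0,0],[0.03,0.023,0.003],[0.04,0.03,0.004],[0.03,0.025,0.004]],"rot":[[0.0284,0.1652,0.1312],[0.0284,0.1652,0.1312],[0.0284,0.1652,0.1312],[0.0284,0.1652,0.1312],[0.0284,0.1652,0.1312],[0,0,0],[0,0,0],[0,0,0]]}'
python3 -m pendant '{"offset":[[0,0,0],[0,0,0],[0,0,0]],"rot":[[0,0,0],[0,0,0],[0,0,0]]}'
python3 - <<'E'
from h import *
im,dp,p,s=wrist("w4")
im[230:]=0
blocktop(im,dp,p,(.548,.015),.04)
plan(s,[.548,.015,.029],rot_down(67))
print(wproj(p,[[.548,.015,.04]]))
cv2.imwrite("pics/w4c.png",pickle.load(open("w4.pkl","rb"))[0][100:340,130:430,::-1])
E
```

```text
t: 9.5
ee_pos: [0.5475, 0.0139, 0.2793]
ee_rot: [0.835, 0.551, -0.003, -0.002]
wrist_force: [0.0, 0.3, -0.2]
grip_width: 0.044
grip_force: 0.0
t: 9.75
ee_pos: [0.5457, 0.0137, 0.279]
ee_rot: [0.834, 0.551, -0.004, -0.002]
wrist_force: [-0.2, -0.3, -0.4]
grip_width: 0.044
grip_force: 0.0
top z 0.0412 n 410 ctr [551.1  20.1] size [22.5  9.1] long az 67.4
rot [-0.0151  0.0078 -0.003 ] rows 0.1 | offset rot-first [0.0035 0.0028 0.145 ] offset off-first [0.0041 0.0039 0.145 ] rows 2.1
[[278.26887612 221.87113956]]
```

View pics/w4c.png

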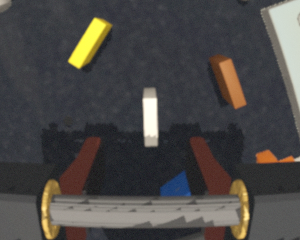

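```bash
python3 -m pendant '{"offset":[[0.0035,0.003,0],[0,0,0.04],[0,0,0.05],[0,0,0.04],[0,0,0.015],[0,0,0]],"rot":[[-0.015,0.008,0],[0,0,0],[0,0,0],[0,0,0],[0,0,0],[0,0,0]]}'
python3 -m pendant '{"offset":[[0,0,0],[0,0,0],[0,0,0],[0,0,0],[0,0,0]],"rot":[[0,0,0],[0,0,0],[0,0,0],[0,0,0],[0,0,0]]}' 1
python3 -m pendant '{"offset":[[0,0,-0.01],[0,0,-0.03],[0,0,-0.05],[0,0,-0.05],[0,0,-0.05],[0,0,0],[0,0,0]],"rot":[[0,0,0],[0,0,0],[0,0,0],[0,0,0],[0,0,0],[0,0,0],[0,0,0]]}'
python3 - <<'E'
from h import *
from station import ctrl
s=ctrl.state()
plan(s,seat(1)+n*(.029+.05),rot_rack())
E
```

```text
t: 10.3
ee_pos: [0.5482, 0.015, 0.1912]
ee_rot: [0.834, 0.551, -0.0, -0.001]
wrist_force: [0.0, 0.0, -0.1]
grip_width: 0.044
grip_force: 0.0
t: 10.72
ee_pos: [0.5498, 0.0153, 0.194]
ee_rot: [0.834, 0.551, 0.002, 0.001]
wrist_force: [0.6, 0.1, -0.1]
grip_width: 0.0142
grip_force: 0.0
t: 11.3
ee_pos: [0.5496, 0.0153, 0.3091]
ee_rot: [0.834, 0.551, 0.003, 0.002]
wrist_force: [0.1, 0.0, -1.4]
grip_width: 0.0088
grip_force: 30.0
rot [-0.1326 -0.8286 -0.6584] rows 4.5 | offset rot-first [-0.0473  0.0932  0.1284] offset off-first [-0.0598  0.1202  0.0969] rows 2.4
```

```bash
python3 -m pendant '{"offset":[[0,0,0],[0,0,0],[0,0,0],[0,0,0],[0,0,0],[0,0,0]],"rot":[[-0.0221,-0.1381,-0.1097],[-0.0221,-0.1381,-0.1097],[-0.0221,-0.1381,-0.1097],[-0.0221,-0.1381,-0.1097],[-0.0221,-0.1381,-0.1097],[-0.0221,-0.1381,-0.1097]]}'
python3 -m pendant '{"offset":[[-0.0118,0.0233,0.02],[-0.0118,0.0233,0.03],[-0.0118,0.0233,0.03],[-0.0118,0.0233,0.03],[0,0,0],[0,0,0],[0,0,0]],"rot":[[0,0,0],[0,0,0],[0,0,0],[0,0,0],[0,0,0],[0,0,0],[0,0,0]]}'
python3 - <<'E'
from h import *
im,dp,p,s=wrist("w5")
plan(s,seat(1)+n*(.029+.05),rot_rack())
Rc=R.from_quat(s["ee_rot"]).as_matrix();f=-R.from_quat(p["orientation"]).as_matrix()[:,2]
v,u=np.indices(dp.shape);d=wray(p,np.c_[u.ravel(),v.ravel()])
X=p["eye"]+d*(dp.ravel()/(d@f))[:,None];T=(X-s["ee_pos"])@Rc
hsv=cv2.cvtColor(im,cv2.COLOR_RGB2HSV).reshape(-1,3)
m=(abs(T[:,1])<.004)&(T[:,2]>.13)&(T[:,2]<.225)&(hsv[:,1]<70)&(hsv[:,2]>90)&(T[:,0]>-.03)&(T[:,0]<.03)
print(m.sum(),"tool x",np.percentile(T[m,0],[2,50,98]),"tool z",np.histogram(T[m,2],bins=np.arange(.13,.226,.005)))
cv2.imwrite("pics/w5c.png",cv2.resize(im[150:330,180:480,::-1],None,fx=2,fy=2))
E
```

```text
t: 11.8
ee_pos: [0.5485, 0.0152, 0.3055]
ee_rot: [0.707, 0.673, -0.161, 0.148]
wrist_force: [0.0, 0.2, -1.9]
grip_width: 0.0089
grip_force: 30.0
t: 12.38
ee_pos: [0.601, -0.041, 0.258]
ee_rot: [0.708, 0.672, -0.159, 0.146]
wrist_force: [-0.2, 0.0, -1.1]
grip_width: 0.0092
grip_force: 30.0
rot [-0.0119  0.0001  0.0045] rows 0.1 | offset rot-first [-0.0026  0.0025  0.0136] offset off-first [-0.0026  0.0026  0.0136] rows 0.2
1174 tool x [-0.00930621  0.00903882  0.01603141] tool z (array([  0,   0,  11,   0,   2, 844,  62,  53,  40,  38,  45,  39,  34,
         6,   0,   0,   0,   0,   0]), array([0.13 , 0.135, 0.14 , 0.145, 0.15 , 0.155, 0.16 , 0.165, 0.17 ,
       0.175, 0.18 , 0.185, 0.19 , 0.195, 0.2  , 0.205, 0.21 , 0.215,
       0.22 , 0.225]))
```

View pics/w5c.png

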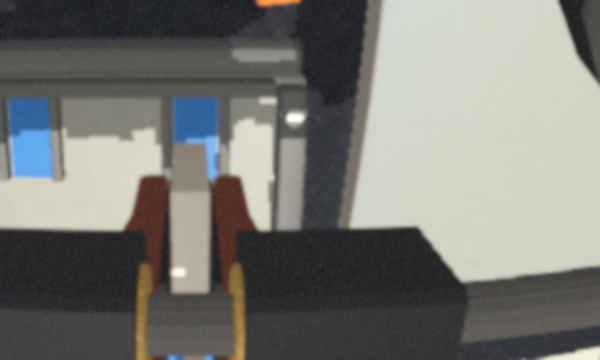

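```bash
python3 -m pendant '{"offset":[[-0.0026,0.0026,0],[0,0,0.02],[0,0,0.03],[0,0,0.02],[0,0,0.01],[0,0,0],[0,0,0]],"rot":[[-0.012,0,0.004],[0,0,0],[0,0,0],[0,0,0],[0,0,0],[0,0,0],[0,0,0]]}' | grep -E "force|pos"
python3 -m pendant '{"offset":[[0,0,0.003],[0,0,0]],"rot":[[0,0,0],[0,0,0]]}' | grep -E "wrist_force|pos"
python3 -m pendant '{"offset":[[0,0,0.0015],[0,0,0]],"rot":[[0,0,0],[0,0,0]]}' | grep -E "wrist_force|pos"
python3 -m pendant '{"offset":[[0,0,0.0015],[0,0,0]],"rot":[[0,0,0],[0,0,0]]}' | grep -E "wrist_force|pos"
python3 - <<'E'
from h import *
from station import ctrl
plan(ctrl.state(),seat(1)+n*.0335,rot_rack())
E
```

```text
ee_pos: [0.6023, -0.0631, 0.2158]
wrist_force: [0.4, -0.2, -1.3]
grip_force: 30.0
ee_pos: [0.6026, -0.0637, 0.2149]
wrist_force: [-0.2, 0.3, -1.7]
ee_pos: [0.6024, -0.0641, 0.214]
wrist_force: [0.3, -0.1, -1.0]
ee_pos: [0.6023, -0.0645, 0.213]
wrist_force: [0.9, 0.3, -2.7]
rot [ 0.005   0.0004 -0.0009] rows 0.0 | offset rot-first [ 0.001  -0.0018  0.0049] offset off-first [ 0.001  -0.0018  0.0048] rows 0.1
```

```bash
python3 -m pendant '{"offset":[[0,-0.0015,0.002],[0,0,0]],"rot":[[0,0,0],[0,0,0]]}' | grep -E "wrist_force|pos"
python3 -m pendant '{"offset":[[0,0,0.0015],[0,0,0]],"rot":[[0,0,0],[0,0,0]]}' | grep -E "wrist_force|pos"
python3 -m pendant '{"offset":[[0,0,0.0012],[0,0,0]],"rot":[[0,0,0],[0,0,0]]}' | grep -E "wrist_force|pos"
```

```text
ee_pos: [0.6011, -0.0651, 0.2116]
wrist_force: [-0.0, -0.1, -1.2]
ee_pos: [0.6013, -0.0654, 0.2108]
wrist_force: [0.2, 0.0, -0.9]
ee_pos: [0.6014, -0.0657, 0.2103]
wrist_force: [0.3, 0.3, -0.8]
```

```bash
python3 -m pendant '{"offset":[[0,0,0.0012],[0,0,0]],"rot":[[0,0,0],[0,0,0]]}' | grep -E "wrist_force|pos"
python3 -m pendant '{"offset":[[0,0,0.0012],[0,0,0]],"rot":[[0,0,0],[0,0,0]]}' | grep -E "wrist_force|pos"
python3 -m pendant '{"offset":[[0,0,0.0012],[0,0,0]],"rot":[[0,0,0],[0,0,0]]}' | grep -E "wrist_force|pos"
```

```text
ee_pos: [0.6014, -0.0657, 0.2102]
wrist_force: [-2.4, 2.6, 4.6]
ee_pos: [0.6014, -0.0657, 0.2102]
wrist_force: [-4.3, 7.4, 10.7]
ee_pos: [0.6014, -0.0657, 0.2101]
wrist_force: [-5.2, 9.5, 17.4]
```

```bash
python3 -m pendant '{"offset":[[0,0,-0.002],[0,0,0]],"rot":[[0,0,0],[0,0,0]]}' | grep -E "wrist_force|pos"
python3 -m pendant '{"offset":[[0,0,0],[0,0,0],[0,0,0],[0,0,0]],"rot":[[0,0,0],[0,0,0],[0,0,0],[0,0,0]]}' 0.4 | grep -E "force|width"
python3 -m pendant '{"offset":[[0,0,-0.01],[0,0,-0.03],[0,0,-0.05],[0,0,-0.06],[0,0,0]],"rot":[[0,0,0],[0,0,0],[0,0,0],[0,0,0],[0,0,0]]}' 0
python3 - <<'E'
from h import *
im,dp,p,s=wrist("w6")
cv2.imwrite("pics/w6c.png",cv2.resize(im[150:330,130:430,::-1],None,fx=2,fy=2))
plan(s,[.5837,.1356,.12],rot_down(72))
E
```

```text
ee_pos: [0.6015, -0.0657, 0.2102]
wrist_force: [-1.6, 5.6, 8.1]
wrist_force: [-0.3, -0.5, -0.2]
grip_width: 0.0257
grip_force: 0.0
t: 15.43
ee_pos: [0.6053, -0.0262, 0.2967]
ee_rot: [0.709, 0.671, -0.153, 0.153]
wrist_force: [1.6, -0.4, 0.6]
grip_width: 0.0442
grip_force: 0.0
rot [0.1297 0.8246 0.4887] rows 4.1 | offset rot-first [ 0.2454 -0.1176  0.0229] offset off-first [ 0.2519 -0.0501 -0.0927] rows 3.9
```

View pics/w6c.png

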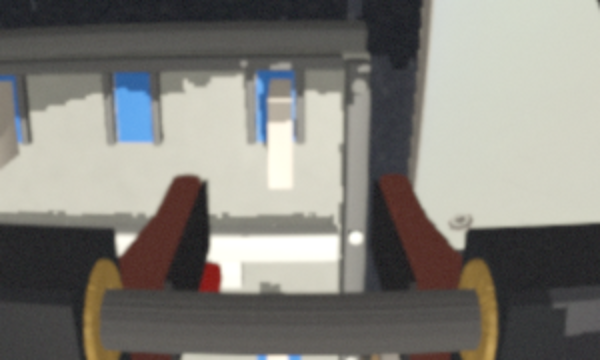

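Block tall stands in the far lane, inside its rails at crop (280,130). Next is the short block.

```bash
python3 -m pendant '{"offset":[[0,0,0],[0,0,0],[0,0,0],[0,0,0],[0,0,0],[0.03,-0.014,0.003],[0.05,-0.024,0.004],[0.05,-0.024,0.004]],"rot":[[0.0259,0.1649,0.0977],[0.0259,0.1649,0.0977],[0.0259,0.1649,0.0977],[0.0259,0.1649,0.0977],[0.0259,0.1649,0.0977],[0,0,0],[0,0,0],[0,0,0]]}'
python3 -m pendant '{"offset":[[0.05,-0.024,0.004],[0.04,-0.02,0.004],[0.025,-0.011,0.004],[0,0,0],[0,0,0],[0,0,0]],"rot":[[0,0,0],[0,0,0],[0,0,0],[0,0,0],[0,0,0],[0,0,0]]}'
python3 - <<'E'
from h import *
im,dp,p,s=wrist("w7")
print(wproj(p,[[.5837,.1356,.024]]))
cv2.imwrite("pics/w7c.png",im[100:340,130:430,::-1])
im[238:]=0
blocktop(im,dp,p,(.5837,.1356),.024)
plan(s,[.5837,.1356,.029],rot_down(72))
E
```

```text
t: 16.15
ee_pos: [0.5915, 0.057, 0.2834]
ee_rot: [0.811, 0.586, -0.004, -0.003]
wrist_force: [-0.6, 0.2, 0.3]
grip_width: 0.0439
grip_force: 0.0
t: 16.65
ee_pos: [0.5819, 0.1326, 0.2768]
ee_rot: [0.81, 0.587, -0.004, -0.002]
wrist_force: [0.1, 0.7, 0.6]
grip_width: 0.0441
grip_force: 0.0
[[277.38160858 214.8371997 ]]
top z 0.0253 n 550 ctr [585.  135.9] size [34.7  8.8] long az 71.8
rot [-0.0167  0.0075 -0.0037] rows 0.1 | offset rot-first [0.0056 0.0014 0.1413] offset off-first [0.0062 0.0026 0.1412] rows 2.0
```

View pics/w7c.png

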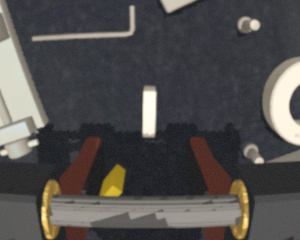

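```bash
python3 -m pendant '{"offset":[[0.0056,0.003,0],[0,0,0.04],[0,0,0.05],[0,0,0.04],[0,0,0.013],[0,0,0]],"rot":[[-0.016,0.0075,0],[0,0,0],[0,0,0],[0,0,0],[0,0,0],[0,0,0]]}'
python3 -m pendant '{"offset":[[0,0,0],[0,0,0],[0,0,0],[0,0,0],[0,0,0],[0,0,0],[0,0,0],[0,0,0]],"rot":[[0,0,0],[0,0,0],[0,0,0],[0,0,0],[0,0,0],[0,0,0],[0,0,0],[0,0,0]]}' 1
python3 -m pendant '{"offset":[[0,0,-0.01],[0,0,-0.03],[0,0,-0.05],[0,0,-0.05],[0,0,-0.05],[0,0,0],[0,0,0]],"rot":[[0,0,0],[0,0,0],[0,0,0],[0,0,0],[0,0,0],[0,0,0],[0,0,0]]}'
python3 - <<'E'
from h import *
from station import ctrl
s=ctrl.state()
plan(s,seat(0)+n*(.029+.05),rot_rack())
E
```

```text
t: 17.2
ee_pos: [0.5842, 0.1353, 0.1896]
ee_rot: [0.81, 0.587, -0.001, -0.001]
wrist_force: [-0.0, 0.4, 0.7]
grip_width: 0.044
grip_force: 0.0
t: 17.87
ee_pos: [0.585, 0.1362, 0.1923]
ee_rot: [0.809, 0.587, 0.001, 0.0]
wrist_force: [-0.9, -0.7, 5.5]
grip_width: 0.0086
grip_force: 30.0
t: 18.45
ee_pos: [0.5851, 0.1362, 0.3074]
ee_rot: [0.809, 0.587, 0.002, 0.001]
wrist_force: [-1.0, 0.5, -1.3]
grip_width: 0.0086
grip_force: 30.0
rot [-0.1014 -0.8328 -0.4935] rows 4.1 | offset rot-first [-0.2338 -0.0585  0.2121] offset off-first [-0.3066  0.0212  0.0927] rows 4.6
```

```bash
python3 -m pendant '{"offset":[[0,0,0],[0,0,0],[0,0,0],[0,0,0],[0,0,0],[-0.03,-0.0075,0.02],[-0.05,-0.0125,0.04],[-0.05,-0.0125,0.04]],"rot":[[-0.0203,-0.1666,-0.0987],[-0.0203,-0.1666,-0.0987],[-0.0203,-0.1666,-0.0987],[-0.0203,-0.1666,-0.0987],[-0.0203,-0.1666,-0.0987],[0,0,0],[0,0,0],[0,0,0]]}'
python3 -m pendant '{"offset":[[-0.05,-0.0125,0.04],[-0.03,-0.0075,0.04],[-0.0238,-0.006,0.03],[0,0,0],[0,0,0],[0,0,0]],"rot":[[0,0,0],[0,0,0],[0,0,0],[0,0,0],[0,0,0],[0,0,0]]}'
python3 - <<'E'
from h import *
im,dp,p,s=wrist("w8")
plan(s,seat(0)+n*(.029+.05),rot_rack())
hsv=cv2.cvtColor(im,cv2.COLOR_RGB2HSV);m=((hsv[...,0]>95)&(hsv[...,0]<125)&(hsv[...,1]>120)&(hsv[...,2]>60)).astype(np.uint8)
k,l,st,ce=cv2.connectedComponentsWithStats(m)
print([(x[:5],np.round(c)) for x,c in zip(st[1:],ce[1:]) if x[4]>60 and x[1]>150 and x[1]<260])
print(np.round(wproj(p,[seat(0,0)+a*down+b*ry for a in(-.0175,.0175) for b in(-.0085,.0085)])))
E
```

```text
t: 19.12
ee_pos: [0.5592, 0.0413, 0.2824]
ee_rot: [0.707, 0.673, -0.159, 0.147]
wrist_force: [-0.1, -1.4, -1.1]
grip_width: 0.0087
grip_force: 30.0
t: 19.62
ee_pos: [0.5397, -0.0418, 0.2503]
ee_rot: [0.708, 0.672, -0.159, 0.147]
wrist_force: [0.1, -0.3, -0.5]
grip_width: 0.0087
grip_force: 30.0
rot [-0.0082  0.0014  0.0037] rows 0.0 | offset rot-first [-0.0019  0.0011 -0.001 ] offset off-first [-0.0019  0.0011 -0.001 ] rows 0.0
[(array([265, 201,  22,  27, 478], dtype=int32), array([276., 212.])), (array([180, 202,  21,  39, 137], dtype=int32), array([196., 217.])), (array([351, 202,  21,  40, 271], dtype=int32), array([356., 218.]))]
[[264. 243.]
 [287. 243.]
 [263. 196.]
 [288. 196.]]
```

The middle strip spans columns 265–287, against a predicted 264–288, so the lane is confirmed.

```bash
python3 -m pendant '{"offset":[[-0.002,0.001,0],[0,0,0.02],[0,0,0.03],[0,0,0.015],[0,0,0.009],[0,0,0],[0,0,0]],"rot":[[-0.008,0,0.004],[0,0,0],[0,0,0],[0,0,0],[0,0,0],[0,0,0],[0,0,0]]}' | grep -E "force|pos"
python3 -m pendant '{"offset":[[0,0,0.003],[0,0,0]],"rot":[[0,0,0],[0,0,0]]}' | grep -E "wrist_force|pos"
python3 -m pendant '{"offset":[[0,0,0.0015],[0,0,0]],"rot":[[0,0,0],[0,0,0]]}' | grep -E "wrist_force|pos"
python3 -m pendant '{"offset":[[0,0,0.0012],[0,0,0]],"rot":[[0,0,0],[0,0,0]]}' | grep -E "wrist_force|pos"
python3 - <<'E'
from h import *
from station import ctrl
plan(ctrl.state(),seat(0)+n*.029,rot_rack())
E
```

```text
ee_pos: [0.5393, -0.0621, 0.211]
wrist_force: [-0.6, 0.6, -0.8]
grip_force: 30.0
ee_pos: [0.5394, -0.0628, 0.2099]
wrist_force: [0.4, -1.3, -0.1]
ee_pos: [0.5393, -0.0632, 0.209]
wrist_force: [0.4, 0.1, -0.6]
ee_pos: [0.5392, -0.0636, 0.2082]
wrist_force: [0.6, 0.5, -0.9]
rot [ 0.002   0.0021 -0.0011] rows 0.0 | offset rot-first [0.0013 0.     0.0034] offset off-first [ 0.0013 -0.      0.0034] rows 0.1
```

```bash
python3 -m pendant '{"offset":[[0,0,0.0012],[0,0,0]],"rot":[[0,0,0],[0,0,0]]}' | grep -E "wrist_force|pos"
python3 -m pendant '{"offset":[[0,0,0.0012],[0,0,0]],"rot":[[0,0,0],[0,0,0]]}' | grep -E "wrist_force|pos"
python3 -m pendant '{"offset":[[0,0,0.0012],[0,0,0]],"rot":[[0,0,0],[0,0,0]]}' | grep -E "wrist_force|pos"
```

```text
ee_pos: [0.5391, -0.0639, 0.2074]
wrist_force: [-0.2, 0.3, -1.1]
ee_pos: [0.5391, -0.0642, 0.2067]
wrist_force: [0.4, 0.3, -1.2]
ee_pos: [0.5391, -0.0645, 0.206]
wrist_force: [-0.3, -0.5, -0.8]
```

```bash
python3 -m pendant '{"offset":[[0,0,0.0012],[0,0,0]],"rot":[[0,0,0],[0,0,0]]}' | grep -E "wrist_force|pos"
python3 -m pendant '{"offset":[[0,0,0.0012],[0,0,0]],"rot":[[0,0,0],[0,0,0]]}' | grep -E "wrist_force|pos"
```

```text
ee_pos: [0.5392, -0.0648, 0.2056]
wrist_force: [0.4, -0.0, 0.7]
ee_pos: [0.5391, -0.0647, 0.2055]
wrist_force: [-2.7, 4.7, 8.9]
```

```bash
python3 -m pendant '{"offset":[[0,0,-0.001],[0,0,0]],"rot":[[0,0,0],[0,0,0]]}' | grep -E "wrist_force|pos"
python3 -m pendant '{"offset":[[0,0,0],[0,0,0],[0,0,0],[0,0,0]],"rot":[[0,0,0],[0,0,0],[0,0,0],[0,0,0]]}' 0.4 | grep -E "force|width"
python3 -m pendant '{"offset":[[0,0,-0.01],[0,0,-0.03],[0,0,-0.05],[0,0,-0.06],[0,0,-0.05],[0,0,0],[0,0,0]],"rot":[[0,0,0],[0,0,0],[0,0,0],[0,0,0],[0,0,0],[0,0,0],[0,0,0]]}' 0
python3 - <<'E'
from h import *
im,dp,p,s=wrist("w9")
from station import ctrl
cv2.imwrite("pics/w9c.png",cv2.resize(im[150:330,130:430,::-1],None,fx=2,fy=2))
im2,d2=ctrl.grab_frame("scene");p2=ctrl.camera_params("scene")
im3,d3=ctrl.grab_frame("top");p3=ctrl.camera_params("top")
pickle.dump((im2,d2,p2,im3,d3,p3),open("f9.pkl","wb"))
for nm,(im_,dp_,p_) in dict(scene=(im2,d2,p2),top=(im3,d3,p3)).items():
    hsv=cv2.cvtColor(im_,cv2.COLOR_RGB2HSV).astype(int);X=cloud(dp_,p_)
    m=((hsv[...,0]<8)|(hsv[...,0]>172))&(hsv[...,1]>130)&(hsv[...,2]>80)&(abs(X[...,0]-.565)<.03)&(abs(X[...,1]+.195)<.03)
    rel=X[m]-C;h=rel@n
    print(nm,m.sum(),"rel up",np.percentile(-rel@down,[5,50,95]),"rel y",np.percentile(rel@ry,[5,50,95]),"h",np.percentile(h,[5,50,95]))
E
```

```text
ee_pos: [0.5392, -0.0648, 0.2056]
wrist_force: [-0.9, 2.6, 5.0]
wrist_force: [-0.0, 0.4, 0.2]
grip_width: 0.026
grip_force: 0.0
t: 22.67
ee_pos: [0.5422, -0.0134, 0.3158]
ee_rot: [0.709, 0.671, -0.156, 0.151]
wrist_force: [0.3, -0.1, -1.1]
grip_width: 0.0441
grip_force: 0.0
scene 87 rel up [0.07470587 0.08055402 0.08284738] rel y [0.02224923 0.02523252 0.03097964] h [0.01914927 0.0302702  0.04075993]
top 26 rel up [0.07348783 0.07785399 0.08192251] rel y [0.02555912 0.02815544 0.03344651] h [0.01700459 0.03457353 0.04158268]
```

View pics/w9c.png

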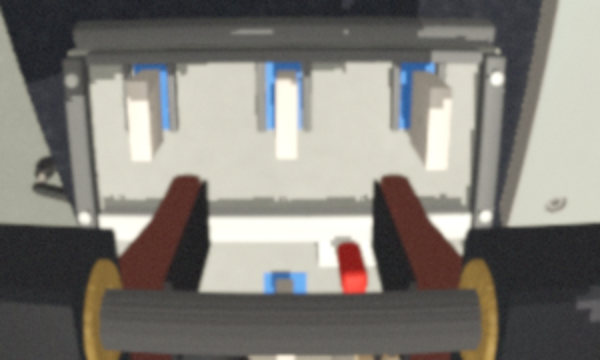

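All three stand in their matching lanes. The red grip is at crop (350,265), between the middle and far lanes. Now for the keeper.

Run:
```python
from h import *
from station import ctrl
plan(ctrl.state(),C-.077*down+.031*ry+n*(.039+.05),rot_rack())
```

```text
rot [-0.0023  0.0025  0.0001] rows 0.0 | offset rot-first [-0.1208  0.0529  0.0964] offset off-first [-0.1207  0.053   0.0965] rows 2.4
```

```bash
python3 -m pendant '{"offset":[[-0.03,0.013,0],[-0.045,0.02,0],[-0.0458,0.02,0.01],[0,0,0.04],[0,0,0.04],[0,0,0],[0,0,0]],"rot":[[0,0,0],[0,0,0],[0,0,0],[0,0,0],[0,0,0],[0,0,0],[0,0,0]]}' 0.5
python3 - <<'E'
from h import *
from station import ctrl
plan(ctrl.state(),C-.077*down+.031*ry+n*.039,rot_rack())
E
```

```text
t: 23.4
ee_pos: [0.5677, -0.1049, 0.2937]
ee_rot: [0.709, 0.671, -0.159, 0.147]
wrist_force: [0.1, 0.2, 0.7]
grip_width: 0.0224
grip_force: 0.0
rot [-0.0092  0.0015  0.0002] rows 0.0 | offset rot-first [-0.0001  0.0005  0.088 ] offset off-first [-0.     0.001  0.088] rows 1.3
```

```bash
python3 -m pendant '{"offset":[[0,0,0.025],[0,0,0.025],[0,0,0.015],[0,0,0.015],[0,0,0.008],[0,0,0],[0,0,0]],"rot":[[-0.009,0,0],[0,0,0],[0,0,0],[0,0,0],[0,0,0],[0,0,0],[0,0,0]]}'
python3 -m pendant '{"offset":[[0,0,0],[0,0,0],[0,0,0],[0,0,0],[0,0,0],[0,0,0]],"rot":[[0,0,0],[0,0,0],[0,0,0],[0,0,0],[0,0,0],[0,0,0]]}' 1
```

```text
t: 23.98
ee_pos: [0.5679, -0.1264, 0.2482]
ee_rot: [0.708, 0.672, -0.156, 0.151]
wrist_force: [-0.2, -0.4, 0.6]
grip_width: 0.022
grip_force: 0.0
t: 24.48
ee_pos: [0.5659, -0.1262, 0.2483]
ee_rot: [0.709, 0.671, -0.158, 0.15]
wrist_force: [-8.9, 3.2, 7.1]
grip_width: 0.0116
grip_force: 30.0
```

```bash
python3 -m pendant '{"offset":[[0.004,0,0],[0.006,0,0],[0.006,0,0],[0.006,0,0],[0.006,0,0],[0.006,0,0],[0,0,0],[0,0,0]],"rot":[[0,0,0],[0,0,0],[0,0,0],[0,0,0],[0,0,0],[0,0,0],[0,0,0],[0,0,0]]}'
python3 -m pendant '{"offset":[[0.006,0,0],[0.006,0,0],[0.006,0,0],[0.004,0,0],[0,0,0],[0,0,0]],"rot":[[0,0,0],[0,0,0],[0,0,0],[0,0,0],[0,0,0],[0,0,0]]}'
python3 -m pendant '{"offset":[[0.002,0,0],[0.0015,0,0],[0,0,0],[0,0,0]],"rot":[[0,0,0],[0,0,0],[0,0,0],[0,0,0]]}'
```

```text
t: 25.15
ee_pos: [0.5669, -0.1075, 0.2396]
ee_rot: [0.709, 0.671, -0.158, 0.15]
wrist_force: [-9.5, 4.4, 6.5]
grip_width: 0.0119
grip_force: 30.0
t: 25.65
ee_pos: [0.5675, -0.0958, 0.2341]
ee_rot: [0.709, 0.671, -0.158, 0.15]
wrist_force: [-9.7, 3.5, 7.8]
grip_width: 0.0116
grip_force: 30.0
t: 25.98
ee_pos: [0.5677, -0.0952, 0.2339]
ee_rot: [0.708, 0.671, -0.159, 0.15]
wrist_force: [-9.9, -5.9, 10.2]
grip_width: 0.0119
grip_force: 30.0
```

```bash
python3 -m pendant '{"offset":[[0.001,0,0],[0,0,0],[0,0,0]],"rot":[[0,0,0],[0,0,0],[0,0,0]]}' | grep -E "pos|wrist_f"
python3 -m pendant '{"offset":[[0,0,0],[0,0,0],[0,0,0],[0,0,0]],"rot":[[0,0,0],[0,0,0],[0,0,0],[0,0,0]]}' 0.5 | grep -E "pos|force|width"
python3 -m pendant '{"offset":[[0,0,-0.01],[0,0,-0.03],[0,0,-0.05],[0,0,-0.06],[0,0,-0.05],[0,0,0],[0,0,0],[0,0,0]],"rot":[[0,0,0],[0,0,0],[0,0,0],[0,0,0],[0,0,0],[0,0,0],[0,0,0],[0,0,0]]}' 0.5
python3 - <<'E'
from h import *
im,dp,p,s=wrist("w10")
cv2.imwrite("pics/w10c.png",cv2.resize(im[130:330,100:430,::-1],None,fx=2,fy=2))
E
```

```text
ee_pos: [0.5677, -0.0951, 0.2339]
wrist_force: [-10.0, -8.6, 11.6]
ee_pos: [0.5699, -0.0935, 0.233]
wrist_force: [0.0, -0.4, 0.0]
grip_width: 0.0217
grip_force: 0.0
t: 27.23
ee_pos: [0.5714, -0.0427, 0.3412]
ee_rot: [0.708, 0.672, -0.156, 0.151]
wrist_force: [-0.8, 0.5, -0.7]
grip_width: 0.0214
grip_force: 0.0
```

View pics/w10c.png

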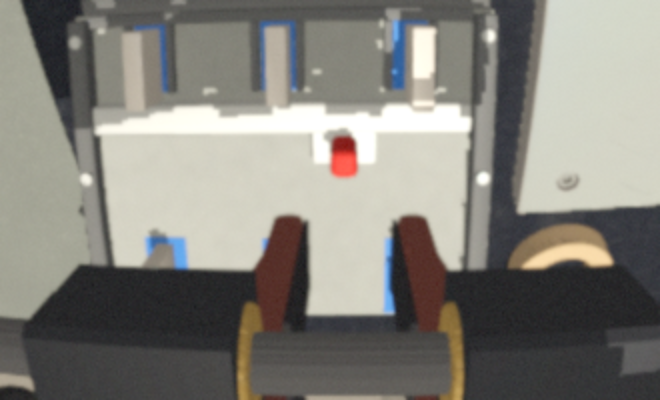

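The keeper bar is down against the ends of all three standing blocks, and the gripper is clear, with the red grip at crop (343,157). Handing in.

```bash
python3 -c "
from station import ctrl
print(ctrl.hand_in())"
```

```text
the job is handed in; nothing more can be done
None
```

All three gauge blocks stand in their matching lanes, the keeper bar is fully down (34 mm travel measured, stopped against its end), and the job is handed in at about 27 s of the 67 s allowed; the hand-in returned no verdict.

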